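# Offer the handled dish at the guest's place

### The arm

A 6-joint arm with a two-finger parallel gripper is mounted at the origin on the work surface. World frame = base frame: x ahead of the robot, y to its left, z up, the work surface at z = 0. Lengths are in m, angles in degrees, forces in N, time in s.
With the tool pointing down it reaches from about 0.35 to 0.875 m from the base axis. Payload 4.2 kg.
Tool frame: the origin (TCP) lies midway between the tips of the shut fingers; the grasp point (between the pads) lies 19 mm behind it; z points along the fingers, y is the line along which they close (so a half turn about z gives the same grasp; the last joint's range is limited). The gripper opens to 87 mm and grips with 3 to 60 N. Pads are 19 mm wide; open, the fingers measure 117 mm over their backs; the gripper's body (75 mm by 190 mm) begins 51 mm behind the grasp point.
Start: joints at [90.161, 22.042, 0.453, 0, -68.411, -14.817], TCP at [0.158, 0.605, 0.223] pointing down, gripper open.
Joint ranges: [-179.83, 179.83], [-69.29, 118.12], [-61.27, 80.66], [-181.25, 117.63], [-171.15, -9.14], [-177.46, 177.46]. Speed limits (degrees/s): [159.86, 159.86, 180, 180, 180, 180].

### API

Orientations are given as a 3x3 rotation matrix whose columns are the frame's x, y, z axes.
In Python, from station import r, eyes, probe_bus, ticket gives the robot as it stands (r), with the cameras (eyes), the readings (probe_bus) and the job (ticket).
- The arm moves only by the shell command python3 steer.py FILE, which reads ROWS from the file FILE. ROWS is one flat JSON list of numbers that holds 1 to 8 rows one after another, with no inner brackets; each row has 7 numbers: the opening from 0.0 (shut) to 1.0 (fully open), then dx, dy, dz in m, then a rotation vector rx, ry, rz in degrees; each row is the pose to reach, as a shift and turn from the pose commanded when the command began, along the tool's axes at that moment; what a row does not reach only later rows make up. A row lasts 1/10 s, in which the tool goes at most 0.05 m and 8.59 degrees, less where a joint would pass 70% of its speed; a pose out of reach is approached as far as the arm can. The fingers move at their own pace and stop on an object; the grip force is fixed at half the most. Time passes only in rows, so rows that do not move let the fingers close. It prints the time, the measured TCP pose, the force, the opening and the grip force at its end. Input that does not fit is refused with a message, and nothing moves.
- probe_bus.sense(): the state, without advancing time (a new reading comes with each control period).
- eyes.capture(name): name is "scene" or "side" or "wrist"; returns a dict with "pixels" (400x640x3 uint8, red, green, blue), "z_map" (400x640 float32, m along the optical axis (not along the pixel's ray), 0 where there is no reading), "K" (3x3 intrinsics, pixels), "world_from_camera" (4x4, takes a point from camera to world coordinates). Camera axes: x right, y up, looking along -z (the intrinsics and any distortion apply to the point x, -y, -z); pixel columns grow to the right and rows downward; lengths in m; the calibration is good to about 2 mm. A picture is of the moment at which its call begins.
- ticket.finish_job(): hands the job in; it is judged then, once.
The state is a dict: "time_s": time; "joints": joint angles; "joint_velocities": joint speeds; "effort": joint torques, N m; "tcp_pos": TCP position; "ee_rot": TCP orientation; "wrist_force": force on the tool from outside, world axes, zero at the start; "moment": the same for the moment, N m; "gripper_width": opening from 0.0 (shut) to 1.0 (fully open); "gripper_force": force on a finger pad.
Only numpy, scipy, OpenCV 4.12 (cv2) and the standard library are available. Lean on these libraries where they do the work, as an engineer would, in place of code of your own. Each camera call takes 0.05 s, during which the arm holds its last target. There are 200 camera calls.

### The job

Offer the clementine to the guest: take the dish by the wooden grip of its overhead handle, lift it clear of the table before turning it, then turn it a quarter turn in the air, so that the handle runs left to right before the guest, parallel to the placemat's long edges, and its open side faces the chair. Carry it over the dessert plate and finish holding it there, still and level, its foot about a hand's breadth (10 cm) above the table, with the clementine resting in the middle. Go gently: on the way the dish stays level, the clementine, which rolls at the least jerk, never strays from the middle by as much as half its own width nor is touched, and the plate, spoon, tumbler and sugar bowl are left alone.

Things in the scene. Friction and masses are not known exactly. Their poses are not given: they have to be found in the camera images.
- dish: loose blue porcelain dish, 204 mm across, rim 34 mm high, about 0.45 kg, shallow. Two brass rods from facing sides of the rim join in a wooden grip over the centre. Origin: centre of its underside. x: along the handle, rod to rod; y: across it, to an open side; z up. At first its handle points about at the guest.
- dish_grip (a point): centre of the wooden grip, 150 mm above the dish's underside, straight over its centre and its centre of mass. The grip is 76 mm long (dish x), 16 mm wide (dish y, flat upright faces) and 18 mm high.
- dish_middle (a point): the point where the clementine's centre lies when it rests in the middle of the dish: on the dish's axis, 36.5 mm above its underside. The inside slopes 1.5 deg within 15 mm of the axis, 3.5 deg to 30 mm, 6 deg to 50 mm, then 15 and 32 deg. The top of the clementine is then 65 mm above the dish's underside, 76 mm below the underside of the grip.
- clementine: orange fruit, a ball 56 mm in diameter, about 80 g, lying loose in the middle of the dish; it rolls freely. Origin: its centre. Its axes mean nothing.
- placemat: cork placemat fixed on the table before the guest's chair, 260 mm (x) by 360 mm (y) by 4 mm thick. Origin: centre of its underside, on the table. x axis: towards the guest's chair; y axis: along the long edges, left to right before the guest. The dessert plate stands in its middle.
- dessert_plate: white plate, 190 mm across, 18 mm high, standing loose in the middle of the placemat. Origin: centre of its underside.
- spoon: steel spoon 170 mm long and 42 mm across its bowl, lying loose on the placemat, 130 mm from its centre towards +y, along x, handle end towards the guest. Origin: underside at mid-length.
- tumbler: clear glass tumbler, 68 mm across at the rim, 90 mm high, standing loose on the table about 0.2 m from the placemat's centre, on the robot's side of it. Origin: centre of its underside.
- sugar_bowl: white porcelain sugar bowl with a knobbed lid, 76 mm across, 81 mm high, standing loose on the table about 0.2 m from the dish's centre, on the robot's side of it. Origin: centre of its underside.

How it is judged:
By the outcome, as a careful person would: the job done as asked, in the order asked, and still so for the second after the job is handed in, while the arm keeps its last pose, push and grip.
It also fails if it takes over 58 s, if anything falls off the work surface, if the arm or the gripper's body presses on something with over 40 N, if the wrist force passes 120 N, or if a joint passes its speed limit or range.

## Working session

There is one attempt and no reset: what is moved stays moved. The work goes in short steps, Python scripts to look and compute and a shell command to move; the robot and the scene stay as the last step left them, time stands still between calls to the robot, and variables do not carry over. Pictures are saved under pics/ and viewed, at most 10 in all, crops included, and the job is handed in when it is done.

```bash
ls; mkdir -p pics
python3 - <<'E'
from station import r, eyes, probe_bus, ticket
import cv2,numpy as np
s=probe_bus.sense(); print(s)
for n in("scene","side"):
    c=eyes.capture(n); np.savez(f"/tmp/{n}.npz",**c); cv2.imwrite(f"pics/{n}0.png",c["pixels"][:,:,::-1])
    print(n,c["K"],c["world_from_camera"])
E
```

```text
pics
station.py
steer.py
{'time_s': 0.0, 'joints': array([ 9.01621279e+01,  2.20905072e+01,  3.79843131e-01, -2.83754767e-02,
       -6.84098237e+01, -1.48170195e+01]), 'joint_velocities': array([ 0.04269746, -0.07743056, -0.0187932 , -0.11211422,  0.00681545,
        0.01987978]), 'effort': array([ 3.14760082e-04, -3.90665352e+01,  1.87407929e+01,  4.21967581e+00,
        1.09537400e-02, -1.99088918e-04]), 'tcp_pos': array([0.1579501 , 0.60409709, 0.22146429]), 'ee_rot': array([[ 9.67421013e-01, -2.53172624e-01, -4.54546609e-04],
       [-2.53173015e-01, -9.67418729e-01, -2.10415913e-03],
       [ 9.29785852e-05,  2.15068669e-03, -9.99997683e-01]]), 'wrist_force': array([ 0.50239026, -1.34032627, -0.06033519]), 'moment': array([-0.00071187, -0.00525852,  0.0018155 ]), 'gripper_force': 0.0, 'gripper_width': 0.998457748707661}
scene [[379.47028932   0.         318.68734493]
 [  0.         379.47028932 194.58996754]
 [  0.           0.           1.        ]] [[-0.85622697 -0.2910725   0.42679289  0.83520983]
 [ 0.51657067 -0.4911815   0.70135261  0.74018222]
 [ 0.00548832  0.82098571  0.57092237  0.67212367]
 [ 0.          0.          0.          1.        ]]
side [[480.57768311   0.         318.91493852]
 [  0.         480.57768311 205.40423276]
 [  0.           0.           1.        ]] [[ 0.8742118   0.27409736 -0.4007797   0.00832669]
 [-0.48526356  0.52130869 -0.70196619 -0.66518255]
 [ 0.01652286  0.80815091  0.58874367  0.73240774]
 [ 0.          0.          0.          1.        ]]
```

View pics/scene0.png

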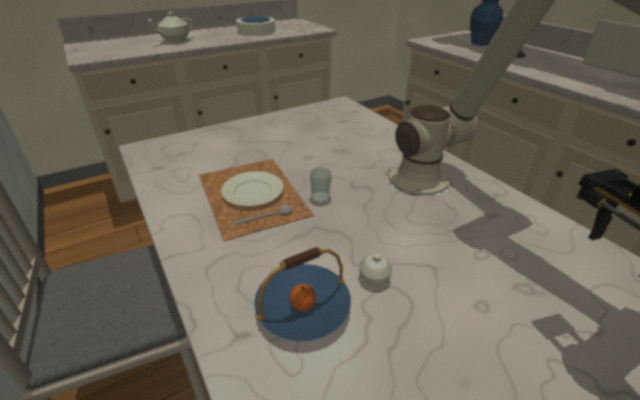

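View pics/side0.png

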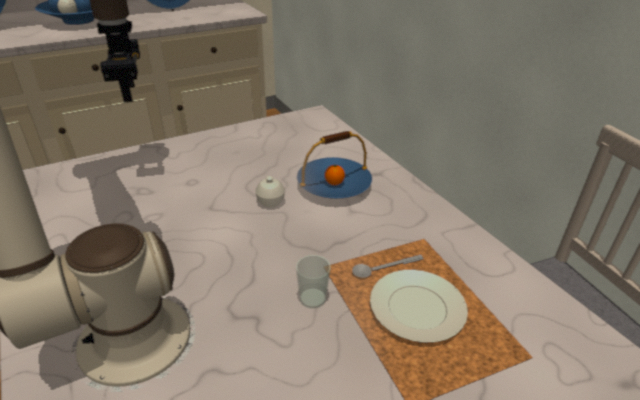

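The scene view shows the dish at about (303,300) with its grip at (302,258), the sugar bowl at (376,270), the plate at (252,190), the spoon at (265,215), and the tumbler at (320,187). The side view has the grip at (336,138), the dish at (334,178), and the plate at (418,305).

```bash
cat > h.py <<'E'
import numpy as np,cv2
def cloud(c):
    z=c["z_map"];K=c["K"];v,u=np.nonzero(z>0);d=z[v,u]
    p=np.c_[(u-K[0,2])/K[0,0]*d,-(v-K[1,2])/K[1,1]*d,-d]
    T=c["world_from_camera"];return p@T[:3,:3].T+T[:3,3],c["pixels"][v,u].astype(int)
def axis(q):
    rr=cv2.minAreaRect((q[:,:2]*1000).astype(np.float32));return rr
def circ(q):
    A=np.c_[2*q[:,:2],np.ones(len(q))];s=np.linalg.lstsq(A,(q[:,:2]**2).sum(1),rcond=None)[0]
    return s[:2],np.sqrt(s[2]+s[:2]@s[:2])
E
python3 - <<'E'
from h import *
for n in("scene","side"):
    c=dict(np.load(f"/tmp/{n}.npz"));p,k=cloud(c);hsv=cv2.cvtColor(k.astype(np.uint8)[None],cv2.COLOR_RGB2HSV)[0].astype(int)
    R,G,B=k.T; x,y,z=p.T
    tb=(x>0.2)&(x<1.1)&(abs(y)<.8)
    print(n,"table z",np.median(z[tb&(abs(z)<.02)]))
    m=tb&(hsv[:,0]<20)&(hsv[:,1]>110)&(z<0.012)&(z>-.01)&(R>90)
    print("mat",m.sum(),axis(p[m]),np.median(z[m]))
    bl=tb&(B>R+25)&(z<.06)&(z>-.01)
    d=p[bl]; d=d[np.hypot(*(d[:,:2]-np.median(d[:,:2],0)).T)<.13]; print("dish",len(d),d[:,:2].min(0),d[:,:2].max(0),axis(d))
    rim=d[d[:,2]>.028]; print("rim",len(rim),circ(rim),rim[:,2].max())
    dc=np.array(circ(rim)[0]); near=np.hypot(x-dc[0],y-dc[1])<.12
    g=p[near&(z>.138)&(z<.175)]; print("grip",len(g),g.mean(0),axis(g),np.percentile(g[:,2],[5,95]))
    hd=p[near&(z>.075)&(z<.175)]; _,_,vt=np.linalg.svd(hd[:,:2]-hd[:,:2].mean(0));print("handle dir",vt[0],np.degrees(np.arctan2(vt[0,1],vt[0,0])),hd.mean(0))
    o=p[near&(hsv[:,0]<15)&(hsv[:,1]>180)&(R>130)&(z<.07)&(z>.02)]
    if len(o)>20:
        A=np.c_[2*o,np.ones(len(o))];s=np.linalg.lstsq(A,(o**2).sum(1),rcond=None)[0];print("clem",len(o),s[:3],np.sqrt(s[3]+s[:3]@s[:3]))
    mc=np.array(axis(p[m])[0])/1000
    w=p[(np.hypot(x-mc[0],y-mc[1])<.12)&(hsv[:,1]<90)&(z>.013)&(z<.03)];print("plate rim",len(w),circ(w))
    t=p[tb&(z>.03)&(z<.1)&(np.hypot(x-mc[0],y-mc[1])<.27)&(hsv[:,1]<120)&~near]
    print("tumb",len(t),t.mean(0),axis(t))
    t=p[tb&(z>.02)&(z<.1)&(np.hypot(x-dc[0],y-dc[1])<.27)&(hsv[:,1]<120)&~near];print("sugar",len(t),t.mean(0),axis(t))
E
```

```text
scene table z 0.0015610008093388528
mat 3264 ((511.8577880859375, -190.76976013183594), (356.7215270996094, 254.42359924316406), 83.55245208740234) 0.00567467329351512
dish 3985 [0.48953813 0.17269105] [0.68362736 0.36692861] ((581.2552490234375, 271.182373046875), (197.72471618652344, 180.41355895996094), 55.55622100830078)
rim 770 (array([0.58634121, 0.26813083]), np.float64(0.09291348129110048)) 0.036941572471620776
grip 569 [0.59072442 0.27014712 0.15410731] ((586.44970703125, 268.42803955078125), (19.207469940185547, 139.42727661132812), 86.26766204833984) [0.14371649 0.16090654]
handle dir [ 0.99965457 -0.02628203] -1.5060229910468979 [0.59468536 0.26974534 0.14205221]
clem 80 [0.58738278 0.26806948 0.04321039] 0.023279289469371682
plate rim 1067 (array([ 0.50643008, -0.19634241]), np.float64(0.07722573271765862))
tumb 560 [ 0.34222154 -0.06358901  0.06841885] ((337.93994140625, -68.8480224609375), (68.6595687866211, 65.17239379882812), 37.2764778137207)
sugar 827 [0.41322428 0.29080037 0.0516398 ] ((408.46759033203125, 283.4555358886719), (59.936065673828125, 73.94430541992188
[... 432 characters left out ...]
848479
grip 309 [0.58074109 0.2632135  0.15258414] ((583.6431884765625, 266.00067138671875), (21.29590606689453, 135.30801391601562), 86.97257232666016) [0.14310145 0.16040492]
handle dir [-0.99964584  0.02661206] 178.47506128911007 [0.57720527 0.26407197 0.13854544]
clem 167 [0.58375796 0.26372603 0.04368422] 0.021896392109106474
plate rim 4 (array([0.57864454, 0.23705499]), np.float64(0.06845420869587805))
tumb 1010 [0.37359273 0.09737488 0.06085692] ((368.8356628417969, 104.72872924804688), (383.1083679199219, 67.57176971435547), 79.25572967529297)
sugar 628 [0.39300957 0.26148157 0.04928208] ((395.3988342285156, 269.999267578125), (59.8045768737793, 71.75514221191406), 61.89200973510742)
```

```bash
python3 - <<'E'
from h import *
for n in("scene","side"):
    c=dict(np.load(f"/tmp/{n}.npz"));p,k=cloud(c);hsv=cv2.cvtColor(k.astype(np.uint8)[None],cv2.COLOR_RGB2HSV)[0].astype(int)
    x,y,z=p.T;R=k[:,0]
    m=(hsv[:,0]<20)&(hsv[:,1]>110)&(z<0.012)&(z>-.01)&(R>90)&(abs(x-.512)<.2)&(abs(y+.19)<.25)
    q=p[m]; 
    print(n,"mat",m.sum(),axis(q))
    near=(np.hypot(x-.511,y+.191)<.11)&(hsv[:,1]<90)&(z>.009)&(z<.03); print("plate",axis(p[near]),circ(p[near&(z>.015)]), p[near,:2].min(0),p[near,:2].max(0))
    h=p[(np.hypot(x-.585,y-.267)<.12)&(z>.075)&(z<.175)]
    b=np.polyfit(h[:,0],h[:,1],1); print("handle yaw",np.degrees(np.arctan(b[0])),"y at .585",np.polyval(b,.585),"x ext",h[:,0].min(),h[:,0].max())
    g=h[(h[:,2]>.146)&(h[:,2]<.165)]; t=h[(h[:,2]>.155)]
    b=np.polyfit(g[:,0],g[:,1],1);print("grip yaw",np.degrees(np.arctan(b[0])),np.polyval(b,.585),g[:,0].min(),g[:,0].max(),len(t),axis(t))
E
echo '[1,0.045,0.02,0,0,0,-1,1,0.09,0.04,0,0,0,-2,1,0.135,0.06,0,0,0,-3,1,0.18,0.08,0,0,0,-4,1,0.225,0.1,0,0,0,-5,1,0.27,0.12,0,0,0,-6,1,0.315,0.14,0,0,0,-8,1,0.36,0.16,0,0,0,-9]' > rows.txt && python3 steer.py rows.txt
python3 -c "
from station import r, eyes, probe_bus, ticket;print(probe_bus.sense()['joints'])"
```

```text
scene mat 3264 ((511.8577880859375, -190.76976013183594), (356.7215270996094, 254.42359924316406), 83.55245208740234)
plate ((505.83319091796875, -196.362548828125), (185.2729949951172, 187.23828125), 34.73841094970703) (array([ 0.50643422, -0.19628829]), np.float64(0.07945407279189409)) [ 0.41376031 -0.29067857] [ 0.59998118 -0.10142652]
handle yaw -1.4975788816746354 y at .585 0.26999855310470966 x ext 0.4894326248857795 0.684107976434283
grip yaw -1.7479708123871758 0.2702565487950769 0.5234675990828647 0.6507816779740316 300 ((586.4150390625, 267.8376770019531), (16.607450485229492, 87.0557861328125), 88.7363510131836)
side mat 11949 ((511.984375, -192.42140197753906), (360.5908508300781, 262.092529296875), 83.54409790039062)
plate ((505.44488525390625, -193.96786499023438), (187.74496459960938, 188.17005920410156), 85.89759826660156) (array([ 0.505762 , -0.1941957]), np.float64(0.08119037147484039)) [ 0.41096584 -0.28780317] [ 0.60016511 -0.09988691]
handle yaw -1.5169969758543573 y at .585 0.2638655471238584 x ext 0.4854511139669493 0.6810903506721202
grip yaw -1.9483555962791694 0.26314058481005015 0.5201939911646895 0.6460483857235761 131 ((584.2293090820312, 266.7381896972656), (19.004825592041016, 85.43470764160156), 88.32972717285156)
time_s: 0.9
tcp_pos: [0.467, 0.3571, 0.2222]
ee_rot: [[0.995, -0.097, -0.001], [-0.097, -0.995, -0.0], [-0.001, 0.0, -1.0]]
wrist_force: [0.3, 0.6, -0.8]
gripper_width: 0.997
gripper_force: 0.0
[ 5.31747880e+01  1.84672878e+01 -4.95534355e+00 -1.28054996e-02
 -6.66135040e+01  3.12438197e+01]
```

```bash
echo '[1,0.045,0.03,0,0,0,-1,1,0.085,0.055,0,0,0,-2,1,0.115,0.07,0,0,0,-3,0.5,0.126,0.078,0,0,0,-4,0.5,0.126,0.078,0,0,0,-4,0.5,0.126,0.078,0,0,0,-4]' > rows.txt && python3 steer.py rows.txt
python3 - <<'E'
from station import r, eyes, probe_bus, ticket
from h import *
s=probe_bus.sense();print(s["tcp_pos"],s["ee_rot"],s["joints"])
c=eyes.capture("wrist");np.savez("/tmp/w.npz",**c);cv2.imwrite("pics/w1.png",c["pixels"][:,:,::-1])
p,k=cloud(c);x,y,z=p.T
h=(np.hypot(x-.585,y-.267)<.12)
print(c["world_from_camera"])
t=p[h&(z>.15)&(z<.168)];print(len(t),axis(t),t.mean(0))
h=p[h&(z>.075)&(z<.168)];b=np.polyfit(h[:,0],h[:,1],1);print(np.degrees(np.arctan(b[0])),np.polyval(b,.585),h[:,0].min(),h[:,0].max())
E
```

```text
time_s: 1.5
tcp_pos: [0.5832, 0.2686, 0.2219]
ee_rot: [[1.0, -0.03, -0.001], [-0.03, -1.0, -0.0], [-0.001, 0.001, -1.0]]
wrist_force: [-0.8, 1.0, 0.2]
gripper_width: 0.815
gripper_force: 0.0
[0.58321485 0.26856556 0.22187442] [[ 9.99554665e-01 -2.98138890e-02 -1.26639889e-03]
 [-2.98145312e-02 -9.99555327e-01 -4.91319179e-04]
 [-1.25118762e-03  5.28857467e-04 -9.99999077e-01]] [ 3.91250330e+01  2.37794645e+01  3.07310432e+00 -2.55888999e-02
 -6.93676945e+01  4.91755169e+01]
[[-2.96189442e-02  9.67323692e-01  2.51808645e-01  6.50563094e-01]
 [-9.99560833e-01 -2.84301486e-02 -8.35864960e-03  2.66073421e-01]
 [-9.26562573e-04 -2.51945634e-01  9.67740946e-01  3.83616836e-01]
 [ 0.00000000e+00  0.00000000e+00  0.00000000e+00  1.00000000e+00]]
2705 ((592.1040649414062, 267.78460693359375), (16.76026725769043, 88.06730651855469), 88.66629028320312) [0.59244041 0.26780309 0.15798663]
-1.2219707518061542 0.26793495612007495 0.5010418229825727 0.6835889550520824
```

View pics/w1.png

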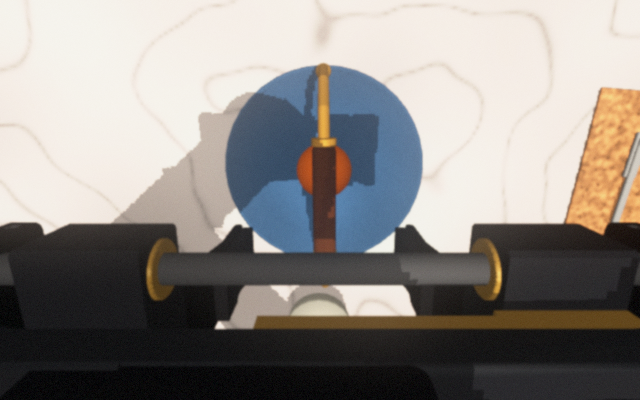

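The wrist view shows the grip at about (324,200), between the finger tips at (235,240) and (410,240). The clementine sits under it at (324,168). Next I'll refine the dish centre in x from this view.

Run:
```python
from h import *
c=dict(np.load("/tmp/w.npz"));p,k=cloud(c);x,y,z=p.T;R,G,B=k.T
d=p[(B>R+25)&(z>.03)&(z<.04)&(np.hypot(x-.585,y-.268)<.12)]
r_=np.hypot(d[:,0]-.585,d[:,1]-.268); print(len(d),circ(d),d[:,0].max(),d[:,1].min(),d[:,1].max())
h=(np.hypot(x-.585,y-.268)<.12)&(z>.13)
w=h&(R<120)&(G<70); b=h&(R>140)&(G>90)
print("wood",x[w].min(),x[w].max(),"brass",x[b].min(),x[b].max())
o=p[h*0+((R>150)&(B<70)&(z>.03)&(z<.07)&(np.hypot(x-.585,y-.268)<.04))>0]
A=np.c_[2*o,np.ones(len(o))];s=np.linalg.lstsq(A,(o**2).sum(1),rcond=None)[0];print("clem",len(o),s[:3])
for n in("scene","side"):
    c=dict(np.load(f"/tmp/{n}.npz"));p,k=cloud(c);x,y,z=p.T;R,G,B=k.T
    h=(np.hypot(x-.585,y-.268)<.12)&(z>.135)&(z<.17)
    w=h&(R<110)&(G<75);print(n,x[w].min(),x[w].max(),np.percentile(x[w],[3,97]))
```

```text
3870 (array([0.58637912, 0.26785282]), np.float64(0.0968219570806133)) 0.6866037725904603 0.1677308832076298 0.36798174075588275
wood 0.5501047907463362 0.6237838394835591 brass 0.5708800319840369 0.6630454509940916
clem 732 [0.58631134 0.26803957 0.03730142]
scene 0.5177769578292222 0.6539286574654811 [0.55006333 0.62642324]
side 0.5453368120469656 0.6497885181593315 [0.5499069  0.62229973]
```

```bash
echo '[0.5,0.001,0.001,0.02,0,0,0,0.5,0.002,0.001,0.045,0,0,0,0.5,0.002,0.001,0.07,0,0,0,0.5,0.002,0.001,0.085,0,0,0,0.5,0.002,0.001,0.091,0,0,0,0.5,0.002,0.001,0.091,0,0,0,0.5,0.002,0.001,0.091,0,0,0]' > rows.txt && python3 steer.py rows.txt
```

```text
time_s: 2.25
tcp_pos: [0.5858, 0.2685, 0.1328]
ee_rot: [[1.0, -0.028, 0.002], [-0.028, -1.0, 0.001], [0.002, -0.001, -1.0]]
wrist_force: [-0.3, 0.2, -0.0]
gripper_width: 0.499
gripper_force: 0.0
```

```bash
echo '[0.4,0,0,0,0,0,0,0.3,0,0,0,0,0,0,0.25,0,0,0,0,0,0,0.23,0,0,0,0,0,0,0.22,0,0,0,0,0,0,0.21,0,0,0,0,0,0,0.2,0,0,0,0,0,0,0.195,0,0,0,0,0,0]' > rows.txt && python3 steer.py rows.txt
python3 - <<'E'
from station import r, eyes, probe_bus, ticket
from h import *
c=eyes.capture("wrist");cv2.imwrite("pics/w2.png",c["pixels"][:,:,::-1])
print(probe_bus.sense()["tcp_pos"])
E
```

```text
time_s: 3.05
tcp_pos: [0.5856, 0.2676, 0.1315]
ee_rot: [[1.0, -0.029, -0.0], [-0.029, -1.0, -0.0], [-0.0, 0.0, -1.0]]
wrist_force: [0.7, -0.5, 0.2]
gripper_width: 0.202
gripper_force: 0.0
[0.58556363 0.26765117 0.13151432]
```

View pics/w2.png

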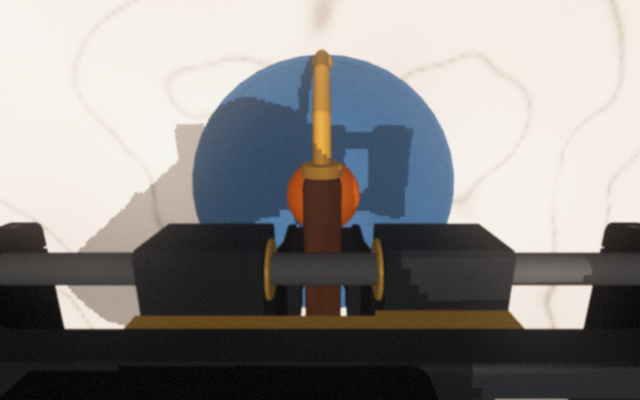

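The fingertips at (295,235) and (350,235) straddle the grip at (323,230), well centred and in line. The clementine is centred at (323,195). I'll close gently.

```bash
echo '[0.19,0,0,0,0,0,0,0.185,0,0,0,0,0,0,0.18,0,0,0,0,0,0,0.175,0,0,0,0,0,0,0.17,0,0,0,0,0,0,0.15,0,0,0,0,0,0,0.1,0,0,0,0,0,0,0,0,0,0,0,0,0]' > rows.txt && python3 steer.py rows.txt; echo '[0,0,0,0,0,0,0,0,0,0,0,0,0,0,0,0,0,0,0,0,0]' > rows.txt && python3 steer.py rows.txt
cat >> h.py <<'E'
def clem(c,x0,y0):
    p,k=cloud(c);x,y,z=p.T;R,G,B=k.T;n=np.hypot(x-x0,y-y0)<.13
    o=p[n&(R>140)&(B<75)&(G<110)&(z>.02)&(np.hypot(x-x0,y-y0)<.04)]
    d=p[n&(B>R+25)]; d=d[d[:,2]>d[:,2].max()-.006]
    A=np.c_[2*o,np.ones(len(o))];s=np.linalg.lstsq(A,(o**2).sum(1),rcond=None)[0]
    P=np.linalg.lstsq(np.c_[d[:,:2],np.ones(len(d))],d[:,2],rcond=None)[0]
    h=p[n&(z>d[:,2].mean()+.06)&(z<d[:,2].mean()+.14)];_,_,vt=np.linalg.svd(h[:,:2]-h[:,:2].mean(0))
    print("clem",len(o),s[:3].round(4),"rim",circ(d)[0].round(4),d[:,2].mean().round(4),"tilt deg",np.degrees(P[:2]).round(2),"handle",np.degrees(np.arctan2(vt[0,1],vt[0,0])).round(2))
E
python3 - <<'E'
from station import r, eyes, probe_bus, ticket
from h import *
s=probe_bus.sense();print(s["tcp_pos"],s["gripper_force"],s["gripper_width"])
clem(eyes.capture("wrist"),.586,.268)
E
```

```text
time_s: 3.9
tcp_pos: [0.5856, 0.2678, 0.1316]
ee_rot: [[1.0, -0.029, 0.0], [-0.029, -1.0, 0.0], [0.0, -0.0, -1.0]]
wrist_force: [1.1, 1.4, -0.6]
gripper_width: 0.18
gripper_force: 30.0
time_s: 4.2
tcp_pos: [0.5856, 0.2677, 0.1316]
ee_rot: [[1.0, -0.029, 0.0], [-0.029, -1.0, 0.0], [0.0, -0.0, -1.0]]
wrist_force: [0.5, 1.3, -0.6]
gripper_width: 0.182
gripper_force: 30.0
[0.58562899 0.26774892 0.13160074] 29.991851449012756 0.1818235497375563
clem 1352 [0.5901 0.2652 0.1226] rim [0.6203 0.2662] 0.2057 tilt deg [14.11  0.89] handle 0.0h.py:17: RuntimeWarning: Mean of empty slice.
  h=p[n&(z>d[:,2].mean()+.06)&(z<d[:,2].mean()+.14)];_,_,vt=np.linalg.svd(h[:,:2]-h[:,:2].mean(0))
  ret = um.true_divide(
```

```bash
python3 - <<'E'
s=open("h.py").read()
s=s.replace("def clem(c,x0,y0):","def clem(c,x0,y0,f):").replace("&(z>.02)&","&(z>f+.02)&(z<f+.07)&").replace("d=p[n&(B>R+25)]; d=d[d[:,2]>d[:,2].max()-.006]","d=p[n&(B>R+25)&(z>f+.029)&(z<f+.041)]").replace("(z>d[:,2].mean()+.06)&(z<d[:,2].mean()+.14)","(z>f+.09)&(z<f+.139)&(np.hypot(x-x0,y-y0)>.045)")
open("h.py","w").write(s)
E
echo '[0,0,0,-0.0005,0,0,0,0,0,0,-0.0015,0,0,0,0,0,0,-0.0035,0,0,0,0,0,0,-0.0065,0,0,0,0,0,0,-0.0095,0,0,0,0,0,0,-0.0115,0,0,0,0,0,0,-0.0125,0,0,0,0,0,0,-0.013,0,0,0]' > rows.txt && python3 steer.py rows.txt
cat > look.py <<'E'
import sys
from station import r, eyes, probe_bus, ticket
from h import *
s=probe_bus.sense();t=s["tcp_pos"];f=t[2]-.1316;print(t.round(4),"yaw",np.degrees(np.arctan2(s["ee_rot"][1,0],s["ee_rot"][0,0])).round(2),s["wrist_force"].round(2),s["moment"].round(3),s["gripper_force"].round(1),s["joints"].round(0))
for n in sys.argv[1:]:
    c=eyes.capture(n);print(n,end=" ");clem(c,t[0],t[1],f);cv2.imwrite(f"pics/{n}_{s['time_s']:.2f}.png",c["pixels"][:,:,::-1])
E
python3 look.py wrist scene side
```

```text
time_s: 5.05
tcp_pos: [0.5856, 0.2677, 0.1447]
ee_rot: [[1.0, -0.029, 0.0], [-0.029, -1.0, 0.0], [0.0, -0.0, -1.0]]
wrist_force: [0.2, 0.6, -5.5]
gripper_width: 0.178
gripper_force: 30.0Traceback (most recent call last):
  File "look.py", line 4, in <module>
    s=probe_bus.sense();t=s["tcp_pos"];f=t[2]-.1316;print(t.round(4),"yaw",np.degrees(np.arctan2(s["ee_rot"][1,0],s["ee_rot"][0,0])).round(2),s["wrist_force"].round(2),s["moment"].round(3),s["gripper_force"].round(1),s["joints"].round(0))
                                                                                                                                                                                     ^^^^^^^^^^^^^^^^^^^^^^^^
AttributeError: 'float' object has no attribute 'round'
```

```bash
sed -i 's/s\["gripper_force"\].round(1)/round(s["gripper_force"],1)/' look.py; python3 look.py wrist scene side
```

```text
[0.5856 0.2677 0.1447] yaw -1.66 [ 0.18  0.64 -5.46] [-0.026 -0.013  0.005] 30.0 [ 39.  27.  -3.  -0. -60.  49.]
wrist clem 1262 [0.586  0.2674 0.0499] rim [0.5867 0.2673] 0.0447 tilt deg [0.14 0.06] handle 178.23
scene clem 0 [0. 0. 0.] rim [0.5867 0.2679] 0.0451 tilt deg [0.1 0.5] handle -1.7
side clem 36 [0.5861 0.2493 0.0641] rim [0.584  0.2646] 0.0452 tilt deg [-0.24 -0.58] handle 178.42
```

```bash
echo '[0,0,0,-0.001,0,0,0,0,0,0,-0.003,0,0,0,0,0,0,-0.007,0,0,0,0,0,0,-0.013,0,0,0,0,0,0,-0.020,0,0,0,0,0,0,-0.027,0,0,0,0,0,0,-0.034,0,0,0,0,0,0,-0.041,0,0,0]' > rows.txt && python3 steer.py rows.txt >/dev/null
echo '[0,0,0,-0.007,0,0,0,0,0,0,-0.014,0,0,0,0,0,0,-0.021,0,0,0,0,0,0,-0.027,0,0,0,0,0,0,-0.032,0,0,0,0,0,0,-0.036,0,0,0,0,0,0,-0.039,0,0,0,0,0,0,-0.041,0,0,0]' > rows.txt && python3 steer.py rows.txt >/dev/null
echo '[0,0,0,-0.002,0,0,0,0,0,0,-0.003,0,0,0,0,0,0,-0.004,0,0,0,0,0,0,-0.005,0,0,0,0,0,0,-0.005,0,0,0]' > rows.txt && python3 steer.py rows.txt
python3 look.py wrist scene
```

```text
time_s: 7.3
tcp_pos: [0.5856, 0.2677, 0.2317]
ee_rot: [[1.0, -0.029, 0.0], [-0.029, -1.0, 0.0], [0.0, -0.0, -1.0]]
wrist_force: [0.2, -0.6, -5.0]
gripper_width: 0.182
gripper_force: 30.0
[0.5856 0.2677 0.2317] yaw -1.65 [ 0.19 -0.64 -5.03] [-0.062 -0.04   0.051] 30.0 [ 39.  24.   4.   0. -71.  49.]
wrist clem 1270 [0.5862 0.2674 0.1368] rim [0.5867 0.2673] 0.1316 tilt deg [0.14 0.03] handle 178.73
scene clem 4 [0.6    0.2816 0.1658] rim [0.587  0.2672] 0.1319 tilt deg [0.07 0.26] handle -1.59
```

```bash
echo '[0,0,0,0,0,0,0.5,0,0,0,0,0,0,1.5,0,0,0,0,0,0,3,0,0,0,0,0,0,5,0,0,0,0,0,0,7.5,0,0,0,0,0,0,10.5,0,0,0,0,0,0,13.5,0,0,0,0,0,0,16.5]' > rows.txt && python3 steer.py rows.txt >/dev/null
echo '[0,0,0,0,0,0,3,0,0,0,0,0,0,6,0,0,0,0,0,0,9,0,0,0,0,0,0,12,0,0,0,0,0,0,15,0,0,0,0,0,0,18,0,0,0,0,0,0,21,0,0,0,0,0,0,24]' > rows.txt && python3 steer.py rows.txt
python3 look.py
echo '[0,0,0,0,0,0,3,0,0,0,0,0,0,6,0,0,0,0,0,0,9,0,0,0,0,0,0,12,0,0,0,0,0,0,15,0,0,0,0,0,0,18,0,0,0,0,0,0,21,0,0,0,0,0,0,24]' > rows.txt && python3 steer.py rows.txt >/dev/null
echo '[0,0,0,0,0,0,3,0,0,0,0,0,0,6,0,0,0,0,0,0,9,0,0,0,0,0,0,11.5,0,0,0,0,0,0,14,0,0,0,0,0,0,16,0,0,0,0,0,0,18,0,0,0,0,0,0,20]' > rows.txt && python3 steer.py rows.txt >/dev/null
echo '[0,0,0,0,0,0,2,0,0,0,0,0,0,4,0,0,0,0,0,0,5.5,0,0,0,0,0,0,7,0,0,0,0,0,0,8,0,0,0,0,0,0,9,0,0,0,0,0,0,9.9,0,0,0,0,0,0,10.4]' > rows.txt && python3 steer.py rows.txt
python3 look.py wrist scene side
```

```text
time_s: 9.0
tcp_pos: [0.5856, 0.2677, 0.2316]
ee_rot: [[0.739, -0.674, 0.0], [-0.674, -0.739, 0.0], [0.0, -0.0, -1.0]]
wrist_force: [1.5, -0.1, -4.5]
gripper_width: 0.178
gripper_force: 30.0
[0.5856 0.2677 0.2316] yaw -42.34 [ 1.51 -0.05 -4.5 ] [0.005 0.038 0.015] 30.0 [ 39.  24.   4.   0. -71.   9.]
time_s: 11.4
tcp_pos: [0.5856, 0.2677, 0.2316]
ee_rot: [[-0.115, -0.993, 0.0], [-0.993, 0.115, 0.0], [-0.0, -0.0, -1.0]]
wrist_force: [0.3, 0.6, -5.3]
gripper_width: 0.181
gripper_force: 30.0
[0.5856 0.2677 0.2316] yaw -96.61 [ 0.33  0.6  -5.32] [ 0.126 -0.064 -0.055] 30.0 [ 39.  24.   4.  -0. -71. -46.]
wrist clem 1251 [0.5842 0.2659 0.1369] rim [0.584  0.2651] 0.1315 tilt deg [-0.04 -0.13] handle 83.62
scene clem 10 [0.5924 0.2758 0.1587] rim [0.5848 0.2658] 0.1318 tilt deg [-0.02  0.33] handle 83.81
side clem 68 [0.581  0.2544 0.1451] rim [0.5823 0.2628] 0.1318 tilt deg [-0.24 -0.73] handle -96.14
```

```bash
echo '[0,0.001,0.0001,0,0,0,0,0,0.003,0.0002,0,0,0,0,0,0.006,0.0003,0,0,0,0,0,0.010,0.0006,0,0,0,0,0,0.015,0.0008,0,0,0,0,0,0.021,0.0012,0,0,0,0,0,0.028,0.0015,0,0,0,0,0,0.036,0.002,0,0,0,0]' > rows.txt && python3 steer.py rows.txt >/dev/null
echo '[0,0.009,0.0005,0,0,0,0,0,0.019,0.001,0,0,0,0,0,0.029,0.0016,0,0,0,0,0,0.039,0.0022,0,0,0,0,0,0.049,0.0027,0,0,0,0,0,0.059,0.0033,0,0,0,0,0,0.069,0.0038,0,0,0,0,0,0.079,0.0044,0,0,0,0]' > rows.txt && python3 steer.py rows.txt
python3 look.py wrist
```

```text
time_s: 13.15
tcp_pos: [0.566, 0.1533, 0.2316]
ee_rot: [[-0.114, -0.993, 0.0], [-0.993, 0.114, 0.0], [-0.0, -0.0, -1.0]]
wrist_force: [-0.1, -0.2, -4.8]
gripper_width: 0.186
gripper_force: 30.0
[0.566  0.1533 0.2316] yaw -96.56 [-0.13 -0.22 -4.82] [ 0.103 -0.049  0.001] 30.0 [ 31.  18.  -4.   0. -68. -38.]
wrist clem 1273 [0.5647 0.1517 0.1368] rim [0.5645 0.1507] 0.1316 tilt deg [-0.03 -0.1 ] handle 83.74
```

```bash
echo '[0,0.010,0.0006,0,0,0,0,0,0.020,0.0011,0,0,0,0,0,0.030,0.0017,0,0,0,0,0,0.040,0.0022,0,0,0,0,0,0.050,0.0028,0,0,0,0,0,0.060,0.0033,0,0,0,0,0,0.070,0.0039,0,0,0,0,0,0.080,0.0044,0,0,0,0]' > rows.txt && python3 steer.py rows.txt >/dev/null
echo '[0,0.010,0.0006,0,0,0,0,0,0.020,0.0011,0,0,0,0,0,0.030,0.0017,0,0,0,0,0,0.040,0.0022,0,0,0,0,0,0.050,0.0028,0,0,0,0,0,0.060,0.0033,0,0,0,0,0,0.070,0.0039,0,0,0,0,0,0.080,0.0044,0,0,0,0]' > rows.txt && python3 steer.py rows.txt >/dev/null
echo '[0,0.010,0.0006,0,0,0,0,0,0.020,0.0011,0,0,0,0,0,0.030,0.0017,0,0,0,0,0,0.040,0.0022,0,0,0,0,0,0.050,0.0028,0,0,0,0,0,0.060,0.0033,0,0,0,0,0,0.070,0.0039,0,0,0,0,0,0.080,0.0044,0,0,0,0]' > rows.txt && python3 steer.py rows.txt >/dev/null
echo '[0,0.010,0.0006,0,0,0,0,0,0.020,0.0011,0,0,0,0,0,0.029,0.0016,0,0,0,0,0,0.038,0.0021,0,0,0,0,0,0.046,0.0025,0,0,0,0,0,0.054,0.003,0,0,0,0,0,0.061,0.0034,0,0,0,0,0,0.068,0.0038,0,0,0,0]' > rows.txt && python3 steer.py rows.txt >/dev/null
echo '[0,0.006,0.0003,0,0,0,0,0,0.012,0.0007,0,0,0,0,0,0.017,0.0009,0,0,0,0,0,0.022,0.0012,0,0,0,0,0,0.027,0.0015,0,0,0,0,0,0.031,0.0017,0,0,0,0,0,0.035,0.0019,0,0,0,0,0,0.038,0.0021,0,0,0,0]' > rows.txt && python3 steer.py rows.txt >/dev/null
echo '[0,0.002,0.0001,0,0,0,0,0,0.004,0.0002,0,0,0,0,0,0.005,0.0003,0,0,0,0,0,0.006,0.0003,0,0,0,0,0,0.0065,0.0004,0,0,0,0,0,0.0065,0.0004,0,0,0,0,0,0.0065,0.0004,0,0,0,0,0,0.0065,0.0004,0,0,0,0]' > rows.txt && python3 steer.py rows.txt
python3 look.py wrist scene side
```

```text
time_s: 18.0
tcp_pos: [0.5065, -0.1937, 0.2315]
ee_rot: [[-0.114, -0.993, -0.0], [-0.993, 0.114, 0.0], [-0.0, 0.0, -1.0]]
wrist_force: [-0.3, 0.8, -5.7]
gripper_width: 0.182
gripper_force: 30.0
[ 0.5065 -0.1937  0.2315] yaw -96.55 [-0.32  0.76 -5.67] [ 0.08  -0.085  0.062] 30.0 [ -4.  14. -10.  -0. -66.  -3.]
wrist clem 1242 [ 0.5052 -0.1954  0.1369] rim [ 0.5051 -0.1959] 0.1315 tilt deg [-0.03 -0.02] handle 83.52
scene clem 0 [0. 0. 0.] rim [ 0.5053 -0.1963] 0.1311 tilt deg [-0.16  0.45] handle 84.15
side clem 386 [ 0.5039 -0.198   0.1405] rim [ 0.504  -0.1967] 0.132 tilt deg [-0.23 -0.2 ] handle -96.15
```

```bash
echo '[0,0,0,0,0,0,0,0,0,0,0,0,0,0,0,0,0,0,0,0,0,0,0,0,0,0,0,0,0,0,0,0,0,0,0,0,0,0,0,0,0,0,0,0,0,0,0,0,0,0,0,0,0,0,0,0]' > rows.txt && python3 steer.py rows.txt>/dev/null; python3 look.py wrist side; cp $(ls -t pics/side_* | head -1) pics/final.png
```

```text
[ 0.5065 -0.1938  0.2315] yaw -96.56 [-0.76 -0.35 -5.13] [ 0.089 -0.041  0.024] 30.0 [ -4.  14. -10.  -0. -66.  -3.]
wrist clem 1235 [ 0.5051 -0.1954  0.1368] rim [ 0.505 -0.196] 0.1314 tilt deg [-0.04 -0.02] handle 83.94
side clem 392 [ 0.5037 -0.1977  0.1402] rim [ 0.504  -0.1969] 0.132 tilt deg [-0.24 -0.25] handle -96.03
```

View pics/final.png

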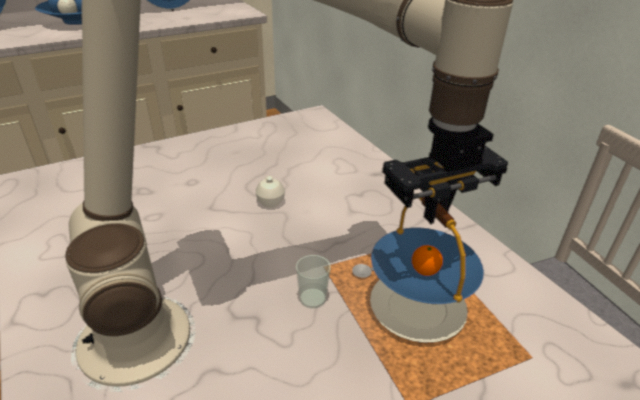

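The dish hangs level over the plate at about (427,265), with the clementine in its middle at (428,262). The handle runs along the mat's long edges. The tumbler (313,280) and sugar bowl (270,190) look unmoved.

```bash
python3 -c "
from station import r, eyes, probe_bus, ticket;print(ticket.finish_job())"
```

```text
the job is handed in; nothing more can be done
None
```

The job is handed in: the dish is held still and level over the dessert plate, its foot about 10 cm above the table, turned so its open side faces the chair, with the clementine in the middle.

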